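# Put the blue model in the lower tier of the case box

### The arm

A 6-joint arm with a two-finger parallel gripper is mounted at the origin on the work surface. World frame = base frame: x ahead of the robot, y to its left, z up, the work surface at z = 0. Lengths are in mm, angles in rad, forces in N, time in s.
With the tool pointing down it reaches from about 375 to 925 mm from the base axis. Payload 5.7 kg.
Tool frame: the origin (TCP) lies at the very end of the fingers, on their centre line; the grasp point (between the pads) lies 19 mm behind it (r.grip_point_offset is the z of the grasp point in the tool frame, in mm); z points along the fingers, y is the direction in which the jaws open and shut (so a half turn about z gives the same grasp; the last joint's range is limited). The gripper opens to 85 mm and grips with 20 to 120 N. Pads are 22 mm wide; open, the fingers measure 114 mm over their backs; the gripper's body (76 mm by 85 mm) begins 54 mm behind the grasp point. The pads swing forward as they close: fully open they stand 13 mm farther back than shut.
Start: joints at [-1.349, 0.359, 1.51, -0, 1.272, -0.115], TCP at [198.265, -566.263, 231.267] pointing down, gripper open.
Joint ranges: [-2.97, 2.97], [-1.01, 2.36], [0.21, 2.38], [-0.96, 4.11], [0.2, 2.71], [-2.98, 2.98]. Speed limits (rad/s): [2.39, 2.39, 3.14, 3.14, 3.14, 3.14].

### API

Orientations are given as a unit quaternion [x, y, z, w].
In Python, from rig import r gives the robot as it stands.
- The arm moves only by the tool play_rows, never from a script. Its argument "targets" is a list of rows, each a list of 2 entries, a list of its own where there are three numbers: the shift along the tool's x, y, z each as a share of 1 m, from -1 to 1, then the turn, a rotation vector about the tool's x, y, z each as a share of 120 degrees, from -1 to 1. A call has 1 to 20 rows; each row is the pose to reach, as a shift and turn from the pose measured when the call began, along the tool's axes at that moment; what a row does not reach only later rows make up. A row lasts 1/10 s, in which the tool goes at most 50 mm and 8.59 degrees, less where a joint would pass 70% of its speed; a pose out of reach is approached as far as the arm can. A call with a number of a shift or a turn outside -1 to 1 is refused whole. A call with a gripper value outside its range is refused whole. "fingers" is the closure, from 0 (fully open) to 1 (shut), set as the call begins (left out, the last holds). The fingers move at their own pace and stop on an object; "force" is the grip in N (left out, the last holds). Time passes only in rows, so rows that repeat a pose let the fingers close. It gives the time, the measured TCP pose, the force and the opening at its end, in the units of the state.
- r.sense(): the state, without advancing time (a new reading comes with each control period).
- r.grab_frame(name): name is "side" or "top"; returns a dict with "pixels" (400x640x3 uint8, blue, green, red), "depth" (400x640 float32, mm along the optical axis (not along the pixel's ray), 0 where there is no reading), "vertical_fov" (degrees; the focal length in pixels is half the picture's height over the tangent of half this angle, whatever the lens; pixels are square), "cx", "cy" (the principal point, pixels), "D" ([k1, k2, p1, p2, k3] as OpenCV has them; the pictures are not rectified), "rvec" (rotation vector, rad) and "tvec" (3), from world to camera coordinates, as OpenCV has them. Camera axes: x right, y down, z forward; pixel columns grow to the right and rows downward; lengths in mm; the calibration is good to about 2 mm. A picture is of the moment at which its call begins.
- r.finish_job(): hands the job in, once; it reports no verdict.
Trained networks look in the newest picture that a camera, given by its name, has taken for a name from the list of things; names that differ only in an ending like _2 or _b are one class to them, and where a whole thing is asked for, a point or a joint stands for the part that bears it (a point fixed in the world has none). Each returns a list of dicts, best first, with "conf" (0 to 1); they miss things now and then, are a little off and sometimes report something else, mostly with a low value. They report only what shows in the picture. A call takes as long as a camera call. They do not tell look-alikes from the thing itself.
- r.find_in(camera, query): "point" ([row, column] in pixels, amid what is visible of it).
- r.spot_point(camera, query): "point" ([row, column] in pixels: a listed point, or the origin of a listed thing).
The state is a dict: "clock": time; "q": joint angles; "dq": joint speeds; "joint_torque": joint torques, N m; "tool_pos": TCP position; "tcp_rot": TCP orientation; "wrist_force": force on the tool from outside, world axes, zero at the start; "moment": the same for the moment, N m; "opening": finger opening in mm.
Only numpy, scipy, OpenCV 4.12 (cv2) and the standard library are available. Lean on these libraries where they do the work, as an engineer would, in place of code of your own. Each camera call takes 0.05 s, during which the arm holds its last target. There are 200 camera calls.

### The job

Lift the see-through divider flap of the white case box by its orange tab until it stands upright by itself, then set the dental model with the blue base down on the floor of the lower tier underneath, upright, beside the blue model already there. It is brittle plaster, so lower it all the way and do not drop it; leave the flap standing open.

Things in the scene. Friction and masses are not known exactly. Their poses are not given: they have to be found in the camera images.
- flap (a joint): hinge angle in rad: 0 closed (level), 1.57 upright, stop at 1.85 (leaning away from the robot); starts shut or a little ajar. A stiff hinge: the flap stays at any angle where it is left; about 1.5 N up at the tab lifts it. The flap is a pale see-through sheet, 138 mm from hinge to front edge, 146 mm along the hinge, 5 mm thick, with 10 mm ribs on top.
- flap_tab (a point): middle of the grip of the orange tab at the flap's front edge, robot side. Tab 24 mm wide along y (parallel to the hinge), 8 mm thick (z), from 28 mm on the hinge side to 14 mm beyond this point, free on both sides and below. Axes turn with the flap: the hinge line lies 166 mm away along +x. Closed, it is 63 mm above the table and 28 mm in front of the box.
- lower_tier (a point): middle of the free floor inside the fixed white case box, 5 mm above the table. x to the hinge, y along it, z up. Free floor: x -65 to 65, y -59 to 59 mm; a fixed blue model stands beyond +y. Box 140 (x) x 160 mm; tops of front and rear walls 60, side walls 75 mm above the table. Hinge line at x 68, z 58 mm, parallel to y; tab at y 16 mm. Opening swings the tab up, then towards +x.
- cast_blue: loose dental model, 40 to 85 g: 60 mm long (x), 30 wide (y), 33 high in all: a blue block 20 mm high over the full length and width, pink gum 17 wide on it, then ivory teeth. Origin at the centre of its underside, z up. Stands on a 2 mm black mat to the right of the box with two unwanted ones of the same shape, with yellow and green bases.
Not all that is in view belongs to the job. Of the things that look like the cast_blue, the middle-sized one is meant.

How it is judged (in metres and radians):
On the way, in this order (a step that is already met when the one before it is completed fails the run):
1. the flap is lifted open (value of joint flap above 1.2 rad), for 0.1 s.
2. the blue model is lowered to within 15 mm of the lower tier's floor while still held (x of cast_blue in the frame of lower_tier between -0.055 and 0.055 m and y of cast_blue in the frame of lower_tier between -0.05 and 0.05 m and z of cast_blue in the frame of lower_tier below 0.015 m and contact force between the fingers and cast_blue above 0.3 N), for 0.05 s.
At the end, for the whole second after the job is handed in: The flap stands open by more than 1.2 rad (69 degrees), and the blue model stands upright (within 10 degrees), flat and at rest on the free floor of the lower tier, facing any way (value of joint flap above 1.2 rad and x of cast_blue in the frame of lower_tier between -0.055 and 0.055 m and y of cast_blue in the frame of lower_tier between -0.05 and 0.05 m and z of cast_blue in the frame of lower_tier between -0.004 and 0.005 m and angle between cast_blue's own z axis and vertical below 0.17 rad and linear speed of cast_blue below 0.02 m/s); the robot touches nothing.
It also fails if it takes over 64 s, if anything falls off the work surface, if the arm or the gripper's body presses on something with over 40 N, if the wrist force passes 120 N, or if a joint passes its speed limit or range.

## Working session

There is one attempt and no reset: what is moved stays moved. The work goes in short steps, Python scripts to look and compute and a tool call to move; the robot and the scene stay as the last step left them, time stands still between calls to the robot, and variables do not carry over. Pictures are saved under pics/ and viewed, about 8 in all and at most 12, crops included, and the job is handed in when it is done.

Besides the shell and the picture viewer there is one more tool, called after "Request:" as name(argument=value, ...) on one line, values as JSON. play_rows: Moves the arm, as the interface text tells. Shift numbers are shares of 1 m and turn numbers shares of 120 degrees, none past 1 either way. Its arguments: {"type":"object","properties":{"targets":{"type":"array","items":{"type":"array"}},"fingers":{"type":"number"},"force":{"type":"number"}},"required":["targets"]}

```bash
mkdir -p pics; ls
cat > h.py <<'E'
import numpy as np, cv2
from rig import r
from scipy.spatial.transform import Rotation as R
def cam(n):
    f=r.grab_frame(n); F=200/np.tan(np.radians(f["vertical_fov"])/2)
    f["K"]=np.array([[F,0,f["cx"]],[0,F,f["cy"]],[0,0,1.]]); f["D"]=np.array(f["D"],float)
    f["R"]=cv2.Rodrigues(np.array(f["rvec"],float))[0]; f["t"]=np.array(f["tvec"],float).ravel(); return f
def world(f,rc,z=None):
    """pixel(s) [row,col] -> world, by depth, or on the plane of height z"""
    rc=np.atleast_2d(np.array(rc,float))
    u=cv2.undistortPoints(rc[:,None,::-1].copy(),f["K"],f["D"])[:,0]
    d=np.c_[u,np.ones(len(u))]@f["R"]; c=-f["R"].T@f["t"]
    if z is None:
        s=f["depth"][rc[:,0].round().astype(int),rc[:,1].round().astype(int)][:,None]
    else: s=((z-c[2])/d[:,2])[:,None]
    return c+d*s
def pix(f,P):
    p=cv2.projectPoints(np.atleast_2d(np.array(P,float)),f["rvec"] if not isinstance(f["rvec"],list) else np.array(f["rvec"]),f["t"],f["K"],f["D"])[0][:,0]
    return p[:,::-1]
def delta(pos,Rm):
    """world target -> tool shift shares, turn shares"""
    s=r.sense(); R0=R.from_quat(s["tcp_rot"]); 
    return (R0.inv().apply(np.array(pos)-s["tool_pos"])/1000).round(4),((R0.inv()*Rm).as_rotvec()/np.radians(120)).round(4)
E
python3 - <<'E'
from h import *
np.set_printoptions(precision=1,suppress=True)
for n in("side","top"):
    f=cam(n); cv2.imwrite(f"pics/{n}0.png",f["pixels"])
    print(n,-f["R"].T@f["t"],f["K"][0,0])
    for q in("flap_tab","lower_tier","cast_blue"):
        for d in r.spot_point(n,q): print(q,d, world(f,d["point"])[0])
    for d in r.find_in(n,"flap"): print(d)
print(r.sense())
E
```

```text
pics
side [ 315.  -664.8  490.7] 444.36746297708595
flap_tab {'point': [125.6, 255.8], 'conf': 0.91} [419.5 208.9  93.2]
cast_blue {'point': [197.9, 234.2], 'conf': 0.78} [348.7  58.8  17.8]
cast_blue {'point': [227.7, 332.4], 'conf': 0.73} [501.2 -82.9  19.1]
cast_blue {'point': [222.9, 375.2], 'conf': 0.56} [579.7 -86.   15.5]
{'point': [129.7, 295.7], 'conf': 0.61}
top [ 413.2  -21.8 1136.1] 472.44866434620985
flap_tab {'point': [236.1, 202.4], 'conf': 0.69} [414.  218.2  94.5]
cast_blue {'point': [200.6, 331.6], 'conf': 0.87} [499.1 -69.2  27.8]
cast_blue {'point': [260.8, 270.9], 'conf': 0.83} [358.5  70.7  42.8]
cast_blue {'point': [164.5, 332.3], 'conf': 0.69} [586.5 -71.2  18.1]
{'point': [195.5, 208.0], 'conf': 0.69}
{'clock': 0.5, 'q': array([-1.3,  0.4,  1.5, -0. ,  1.3, -0.1]), 'dq': array([-0., -0., -0., -0., -0.,  0.]), 'joint_torque': array([ -0. , -52.7, -27.9,  -0. ,   0. ,   0. ]), 'tool_pos': array([ 198.3, -566.3,  231.3]), 'tcp_rot': array([ 1. ,  0.2, -0. , -0. ]), 'wrist_force': array([-0.9,  0.8, -0.1]), 'moment': array([0. , 0. , 0.1]), 'opening': 85.49356191168987}
```

View pics/side0.png

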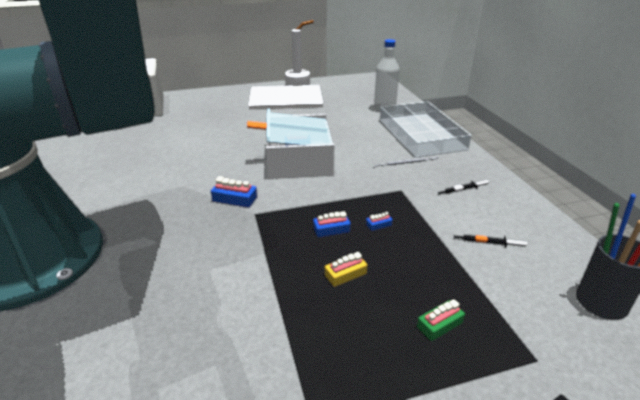

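View pics/top0.png

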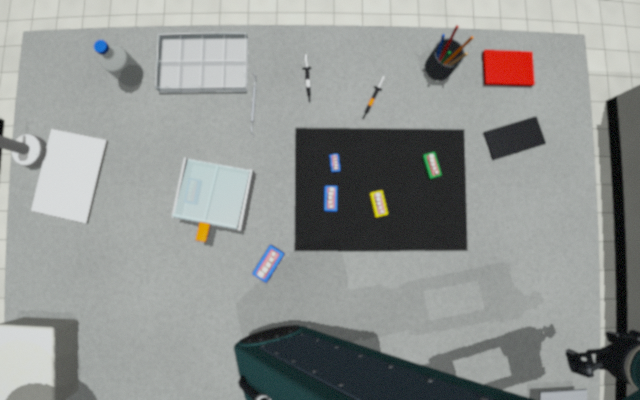

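Three blue candidates in the top picture: [200,331] on the mat, medium; [264,268] on the table, large; [163,335] on the mat, small. The medium one on the mat fits. I'll measure all three and check them in an enlarged crop.

Run:
```python
from h import *
np.set_printoptions(precision=1,suppress=True)
f=cam("top"); im=f["pixels"]; hsv=cv2.cvtColor(im,cv2.COLOR_BGR2HSV)
cv2.imwrite("pics/crop1.png",cv2.resize(im[145:285,160:350],None,fx=4,fy=4,interpolation=cv2.INTER_CUBIC))
def rect(mask,z,name):
    n,l,st,_=cv2.connectedComponentsWithStats(cv2.morphologyEx(mask.astype(np.uint8),cv2.MORPH_CLOSE,np.ones((5,5))))
    for i in range(1,n):
        if st[i,4]<40: continue
        rc=np.argwhere(l==i); 
        if not(140<rc[:,0].mean()<290 and 160<rc[:,1].mean()<360): continue
        w=world(f,rc,z)[:,:2].astype(np.float32); b=cv2.minAreaRect(w)
        print(name,rc.mean(0),st[i,4],"ctr",np.array(b[0]),"size",np.array(b[1]),"ang",b[2])
h,s,v=cv2.split(hsv)
rect((h>100)&(h<130)&(s>110)&(v>80),22,"blue")
rect((h>5)&(h<22)&(s>150),90,"tab")
# box: depth points
g=np.mgrid[150:245,165:265].reshape(2,-1).T; P=world(f,g)
up=(P[:,2]>50)&(P[:,2]<130)
b=cv2.minAreaRect(P[up][:,:2].astype(np.float32)); print("box",b,cv2.boxPoints(b))
np.save("P.npy",P)
for rc in [(236,202),(238,203),(232,204),(228,205),(222,210),(200,215),(180,215),(165,215),(160,186),(166,250),(215,178),(228,243),(190,247),(190,182)]: print(rc,world(f,rc)[0])
```

```text
blue [163.3 334.2] 113 ctr [590.8 -76. ] size [47.4 27. ] ang 6.997290134429932
blue [198.4 329.7] 218 ctr [504.7 -66.9] size [64.2 35.6] ang 0.167624831199646
blue [262.2 269. ] 246 ctr [351.9  79.5] size [40.3 81. ] ang 58.320396423339844
tab [231.  202.8] 126 ctr [423.9 219.6] size [24.  38.6] ang 76.98860931396484
box ((491.54827880859375, 208.70452880859375), (162.5176544189453, 181.50881958007812), 79.60591125488281) [[387.6 145.2]
 [566.2 112.4]
 [595.5 272.3]
 [416.9 305. ]]
(236, 202) [414.2 219.8  91.7]
(238, 203) [409.8 216.9  94.3]
(232, 204) [423.  215.3  92.9]
(228, 205) [432.  215.2  83.9]
(222, 210) [445.1 201.4  97.4]
(200, 215) [495.3 195.6  76.9]
(180, 215) [541.5 198.1  69.8]
(165, 215) [576.8 200.1  64.8]
(160, 186) [588.  267.4  66.2]
(166, 250) [584.8 128.1  -1.6]
(215, 178) [460.1 274.   94.7]
(228, 243) [433.6 137.5  32.7]
(190, 247) [518.6 123.9  74.3]
(190, 182) [517.8 272.1  74.9]
```

View pics/crop1.png

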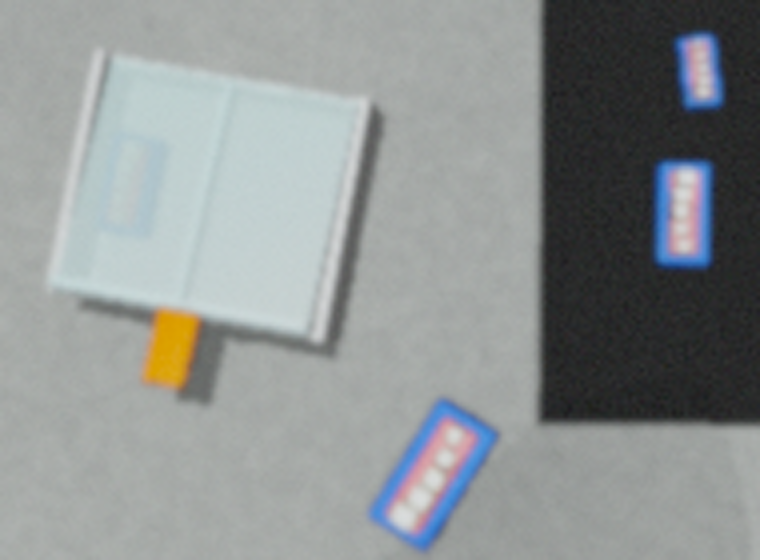

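The crop shows the medium blue cast at crop (683,214), measured at about 60×30 mm. The other two are clearly larger (80 mm) and smaller (45 mm), so the one on the mat at [200,331] is meant. Next I'll fit the box yaw and the flap angle.

Run:
```python
from h import *
np.set_printoptions(precision=3,suppress=True)
fs=[cam("top") for _ in range(4)]; f=fs[0]; f["depth"]=np.mean([g["depth"] for g in fs],0)
g=np.mgrid[150:245,165:265].reshape(2,-1).T; P=world(f,g)
for yaw in (-10.4,-11.5,-12.5):
    a=np.radians(yaw); ex=np.array([np.cos(a),np.sin(a)]); ey=np.array([-np.sin(a),np.cos(a)])
    m=(P[:,2]>55)&(P[:,2]<125); X=P[m,:2]@ex; Y=P[m,:2]@ey
    body=m.copy()
    print(yaw,"x",np.percentile(X,[.3,1,99,99.7]),"y",np.percentile(Y,[.3,1,99,99.7]), "spread")
# flap plane: interior pixels
w=cv2.fillPoly(np.zeros((400,640),np.uint8),[np.array([(195,175),(235,180),(228,218),(188,212)])],1)[g[:,0],g[:,1]]>0
A=np.c_[P[w][:,:2],np.ones(w.sum())]; c=np.linalg.lstsq(A,P[w][:,2],rcond=None)[0]
print("plane",c,"yaw",np.degrees(np.arctan2(-c[1],-c[0])),"angle",np.arctan(np.hypot(c[0],c[1])),"res",np.std(A@c-P[w][:,2]))
h,s,v=cv2.split(cv2.cvtColor(f["pixels"],cv2.COLOR_BGR2HSV)); t=np.argwhere((h>5)&(h<22)&(s>150)); T=world(f,t); print("tab depth pts",np.median(T,0), len(t))
```

```text
-10.4 x [358.269 364.625 534.266 535.75 ] y [213.543 213.778 372.465 373.949] spread
-11.5 x [352.475 358.956 528.583 530.272] y [221.592 222.599 381.688 383.045] spread
-12.5 x [347.275 353.685 523.433 525.409] y [228.758 230.248 389.795 391.741] spread
plane [ -0.279  -0.228 266.846] yaw 39.243323524034494 angle 0.3452905626136699 res 30.19486134647979
tab depth pts [ 738.883 -169.325   87.248] 211
```

```bash
cat >> h.py <<'E'
YAW=np.radians(-10.4); EX=np.array([np.cos(YAW),np.sin(YAW),0]); EY=np.array([-np.sin(YAW),np.cos(YAW),0]); EZ=np.array([0,0,1.])
LT=465.7*EX+276*EY+5*EZ; HINGE=LT+68*EX+53*EZ   # hinge at z 58
def orient(tilt,yaw=YAW,flip=1):
    """tool pointing down, tilted forward (fingers ahead) along yaw; jaws across"""
    ex=np.array([np.cos(yaw),np.sin(yaw),0]); ey=np.array([-np.sin(yaw),np.cos(yaw),0])
    z=-np.cos(tilt)*EZ+np.sin(tilt)*ex; y=flip*ey
    return R.from_matrix(np.c_[np.cross(y,z),y,z])
def tab(th): return HINGE+16*EY-166*np.cos(th)*EX+166*np.sin(th)*EZ+5*(np.cos(th)*EZ+np.sin(th)*EX)
E
python3 - <<'E'
from h import *
s=r.sense(); print(r.grip_point_offset,LT,tab(.157), R.from_quat(s["tcp_rot"]).as_matrix().round(2))
for fl in(1,-1):
    o=orient(.4,flip=fl); z=o.as_matrix()[:,2]
    print(fl,"via",delta([560,-150,300],o),"pre",delta(tab(.157)-60*z,o),"grasp",delta(tab(.157)+19*z,o))
E
```

```text
-18.700000000000003 [507.87251805 187.39796      5.        ] [417.14788228 220.31629351  88.89356881] [[ 0.94  0.33  0.  ]
 [ 0.33 -0.94  0.  ]
 [ 0.   -0.   -1.  ]]
1 via (array([ 0.479 , -0.2733, -0.0687]), array([-0.2495, -0.0662, -1.2308])) pre (array([ 0.4462, -0.6816,  0.0872]), array([-0.2495, -0.0662, -1.2308])) grasp (array([ 0.473 , -0.6664,  0.16  ]), array([-0.2495, -0.0662, -1.2308]))
-1 via (array([ 0.479 , -0.2733, -0.0687]), array([-0.0495,  0.1867,  0.2441])) pre (array([ 0.4462, -0.6816,  0.0872]), array([-0.0495,  0.1867,  0.2441])) grasp (array([ 0.473 , -0.6664,  0.16  ]), array([-0.0495,  0.1867,  0.2441]))
```

Request:
play_rows(targets=[[[0.479, -0.273, -0.069], [-0.0495, 0.187, 0.244]], [[0.479, -0.273, -0.069], [-0.0495, 0.187, 0.244]], [[0.479, -0.273, -0.069], [-0.0495, 0.187, 0.244]], [[0.479, -0.273, -0.069], [-0.0495, 0.187, 0.244]], [[0.479, -0.273, -0.069], [-0.0495, 0.187, 0.244]], [[0.479, -0.273, -0.069], [-0.0495, 0.187, 0.244]], [[0.479, -0.273, -0.069], [-0.0495, 0.187, 0.244]], [[0.479, -0.273, -0.069], [-0.0495, 0.187, 0.244]], [[0.479, -0.273, -0.069], [-0.0495, 0.187, 0.244]], [[0.479, -0.273, -0.069], [-0.0495, 0.187, 0.244]], [[0.479, -0.273, -0.069], [-0.0495, 0.187, 0.244]], [[0.446, -0.682, 0.05], [-0.0495, 0.187, 0.244]], [[0.446, -0.682, 0.05], [-0.0495, 0.187, 0.244]], [[0.446, -0.682, 0.05], [-0.0495, 0.187, 0.244]], [[0.446, -0.682, 0.05], [-0.0495, 0.187, 0.244]], [[0.446, -0.682, 0.05], [-0.0495, 0.187, 0.244]], [[0.446, -0.682, 0.05], [-0.0495, 0.187, 0.244]], [[0.446, -0.682, 0.05], [-0.0495, 0.187, 0.244]], [[0.446, -0.682, 0.05], [-0.0495, 0.187, 0.244]], [[0.446, -0.682, 0.05], [-0.0495, 0.187, 0.244]]], fingers=0, force=30)

```text
clock: 2.75
tool_pos: [392.2, 227.3, 180.8]
tcp_rot: [0.976, -0.088, 0.198, 0.017]
wrist_force: [0.8, 0.5, 0.0]
opening: 85.6
```

Run:
```python
from h import *
np.set_printoptions(precision=3,suppress=True)
f=cam("side");cv2.imwrite("pics/s1.png",cv2.resize(f["pixels"][60:240,180:400],None,fx=3,fy=3))
s=r.sense(); print(s["clock"],s["q"],s["tool_pos"],s["wrist_force"])
for n in ("side","top"):
    if n=="top": f=cam(n)
    for d in r.spot_point(n,"flap_tab"): print(n,d,world(f,d["point"],89))
    print(pix(f,tab(.157)))
o=orient(.4,flip=-1); z=o.as_matrix()[:,2]
print("pre",delta(tab(.157)-40*z,o),"grasp",delta(tab(.157)+19*z,o))
```

```text
2.8 [ 0.602  0.115  2.101 -0.446  0.683  2.666] [391.486 229.428 179.977] [-0.591  0.877  0.284]
side {'point': [127.7, 254.2], 'conf': 0.62} [[415.69  208.398  89.   ]]
[[125.408 254.038]]
[[234.662 202.087]]
pre (array([-0.014,  0.001,  0.054]), array([-0.   , -0.   ,  0.001])) grasp (array([-0.014,  0.001,  0.114]), array([-0.   , -0.   ,  0.001]))
```

View pics/s1.png

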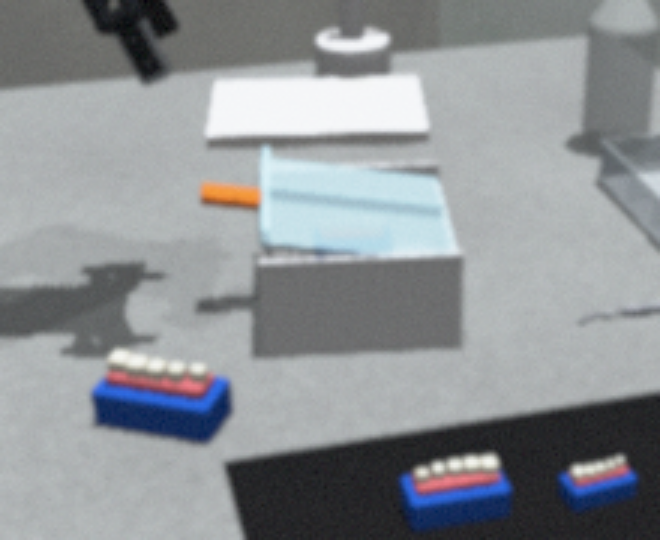

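The crop shows the orange tab at crop (230,195), with the open gripper above it. The model agrees to within 2 px. Now down to the grasp.

Request:
play_rows(targets=[[[-0.014, 0.001, 0.03], [0, 0, 0]], [[-0.014, 0.001, 0.055], [0, 0, 0]], [[-0.014, 0.001, 0.075], [0, 0, 0]], [[-0.014, 0.001, 0.095], [0, 0, 0]], [[-0.014, 0.001, 0.114], [0, 0, 0]], [[-0.014, 0.001, 0.114], [0, 0, 0]], [[-0.014, 0.001, 0.114], [0, 0, 0]]])

```text
clock: 3.65
tool_pos: [424.9, 217.5, 71.1]
tcp_rot: [0.976, -0.088, 0.198, 0.019]
wrist_force: [-0.0, -0.0, -0.1]
opening: 85.4
```

Request:
play_rows(targets=[[[0, 0, 0], [0, 0, 0]], [[0, 0, 0], [0, 0, 0]], [[0, 0, 0], [0, 0, 0]], [[0, 0, 0], [0, 0, 0]], [[0, 0, 0], [0, 0, 0]], [[0, 0, 0], [0, 0, 0]], [[0, 0, 0], [0, 0, 0]], [[0, 0, 0], [0, 0, 0]]], fingers=1, force=30)

```text
clock: 4.45
tool_pos: [425.3, 220.1, 71.7]
tcp_rot: [0.976, -0.088, 0.199, 0.016]
wrist_force: [-5.1, 10.0, 1.2]
opening: 23.2
```

Run:
```python
from h import *
s=r.sense(); print(s)
T0=.157
P0=s["tool_pos"]; R0=R.from_quat(s["tcp_rot"])
for th in np.linspace(.157,1.6,13)[1:]:
    # rigid motion of the flap about the hinge
    rot=R.from_rotvec(EY*(th-T0)); 
    p=HINGE+rot.apply(P0-HINGE); d,t=delta(p,rot*R0); print(round(th,2),p.round(0),d.tolist(),t.tolist())
```

```text
{'clock': 4.45, 'q': array([ 0.52938351,  0.3652446 ,  2.18532481, -0.75989751,  0.37341604,
        2.96296302]), 'dq': array([-2.94671175e-05, -3.98815387e-04,  1.14645935e-03, -3.05023500e-04,
        1.01578869e-04, -1.38088904e-03]), 'joint_torque': array([ -5.01320288, -37.28855968, -11.9732219 ,  -1.653032  ,
         2.07365893,   0.10078955]), 'tool_pos': array([425.27213327, 220.14025552,  71.65186954]), 'tcp_rot': array([ 0.9760051 , -0.08754086,  0.1987426 ,  0.01587503]), 'wrist_force': array([-5.08591958, 10.0230659 ,  1.18895849]), 'moment': array([1.29304277, 0.70523895, 0.59621927]), 'opening': 23.212933963334827}
0.28 [428. 220.  90.] [0.0098, -0.0001, -0.016] [0.0001, -0.0574, 0.0003]
0.4 [433. 219. 108.] [0.0214, -0.0001, -0.0306] [0.0002, -0.1148, 0.0006]
0.52 [440. 217. 126.] [0.0347, -0.0002, -0.0438] [0.0003, -0.1722, 0.0008]
0.64 [449. 216. 142.] [0.0495, -0.0002, -0.0553] [0.0004, -0.2297, 0.0011]
0.76 [460. 214. 157.] [0.0655, -0.0002, -0.0649] [0.0005, -0.2871, 0.0014]
0.88 [472. 212. 171.] [0.0826, -0.0002, -0.0726] [0.0006, -0.3445, 0.0017]
1.0 [486. 209. 183.] [0.1005, -0.0002, -0.0781] [0.0007, -0.4019, 0.0019]
1.12 [502. 206. 193.] [0.1189, -0.0002, -0.0815] [0.0007, -0.4593, 0.0022]
1.24 [518. 203. 201.] [0.1376, -0.0002, -0.0826] [0.0008, -0.5167, 0.0025]
1.36 [535. 200. 208.] [0.1563, -0.0001, -0.0814] [0.0009, -0.5741, 0.0028]
1.48 [553. 197. 212.] [0.1747, -0.0001, -0.0781] [0.001, -0.6316, 0.003]
1.6 [572. 193. 214.] [0.1926, -0.0, -0.0725] [0.0011, -0.689, 0.0033]
```

Request:
play_rows(targets=[[[0.005, 0, -0.008], [0, -0.029, 0]], [[0.01, 0, -0.016], [0, -0.057, 0]], [[0.0155, 0, -0.0235], [0, -0.086, 0.0005]], [[0.0215, 0, -0.0305], [0, -0.115, 0.0005]], [[0.028, 0, -0.0375], [0, -0.1435, 0.001]], [[0.0345, 0, -0.044], [0, -0.172, 0.001]]])

```text
clock: 5.05
tool_pos: [438.3, 218.2, 126.3]
tcp_rot: [0.996, -0.09, 0.019, -0.001]
wrist_force: [-0.9, 1.1, -1.9]
opening: 23.3
```

Run:
```python
from h import *
s=r.sense(); print(s["q"].round(2),s["tool_pos"],s["wrist_force"],s["moment"],s["opening"])
T0=.157+.363*1
P0=s["tool_pos"]; R0=R.from_quat(s["tcp_rot"]); z=R0.as_matrix()[:,2]; print("tilt",np.arctan2(z@EX,-z[2]))
for th in np.linspace(T0,1.6,10)[1:]:
    rot=R.from_rotvec(EY*(th-T0)); 
    p=HINGE+rot.apply(P0-HINGE); d,t=delta(p,rot*R0); print(round(th,2),p.round(0),d.tolist(),t.tolist())
```

```text
[ 0.33  0.32  1.89 -0.02  0.9   2.09] [438.25011043 218.16188347 126.2615292 ] [-0.91380255  1.12531046 -1.8637092 ] [-0.07938707  0.0486665   0.20150984] 23.321721422816267
tilt 0.03687034721210055
0.64 [447. 217. 143.] [0.0098, -0.0001, -0.0162] [0.0001, -0.0573, 0.0003]
0.76 [458. 214. 158.] [0.0215, -0.0001, -0.031] [0.0002, -0.1146, 0.0007]
0.88 [471. 212. 172.] [0.0348, -0.0002, -0.0444] [0.0003, -0.1719, 0.001]
1.0 [485. 210. 184.] [0.0497, -0.0002, -0.0561] [0.0004, -0.2292, 0.0013]
1.12 [501. 207. 195.] [0.0658, -0.0003, -0.0659] [0.0005, -0.2865, 0.0016]
1.24 [517. 204. 203.] [0.083, -0.0003, -0.0737] [0.0007, -0.3438, 0.002]
1.36 [535. 200. 209.] [0.1011, -0.0003, -0.0794] [0.0008, -0.4011, 0.0023]
1.48 [553. 197. 214.] [0.1196, -0.0002, -0.0829] [0.0009, -0.4584, 0.0026]
1.6 [571. 194. 215.] [0.1385, -0.0002, -0.0841] [0.001, -0.5157, 0.0029]
```

Request:
play_rows(targets=[[[0.01, 0, -0.016], [0, -0.057, 0]], [[0.0215, 0, -0.031], [0, -0.115, 0.0005]], [[0.035, 0, -0.0445], [0, -0.172, 0.001]], [[0.05, 0, -0.056], [0, -0.229, 0.001]], [[0.066, 0, -0.066], [0, -0.2865, 0.0015]], [[0.083, 0, -0.0735], [0, -0.344, 0.002]], [[0.101, 0, -0.0795], [0, -0.401, 0.002]], [[0.1195, 0, -0.083], [0, -0.4585, 0.0025]], [[0.1385, 0, -0.084], [0, -0.516, 0.003]], [[0.1385, 0, -0.084], [0, -0.516, 0.003]]])

```text
clock: 6.05
tool_pos: [571.5, 194.0, 213.2]
tcp_rot: [0.859, -0.078, -0.503, -0.049]
wrist_force: [0.7, 2.3, 4.1]
opening: 23.4
```

Run:
```python
from h import *
s=r.sense(); print(s["q"].round(2),s["tool_pos"],s["wrist_force"],s["opening"])
R0=R.from_quat(s["tcp_rot"]); z=R0.as_matrix()[:,2]; print("tilt",np.arctan2(z@EX,-z[2]))
f=cam("side");cv2.imwrite("pics/s2.png",cv2.resize(f["pixels"][0:240,150:420],None,fx=2.5,fy=2.5))
```

```text
[0.07 0.97 0.84 0.32 2.34 1.92] [571.51996055 194.02698    213.22785031] [0.67362389 2.27930858 4.10080366] 23.425709614985017
tilt -1.0602456748888152
```

View pics/s2.png

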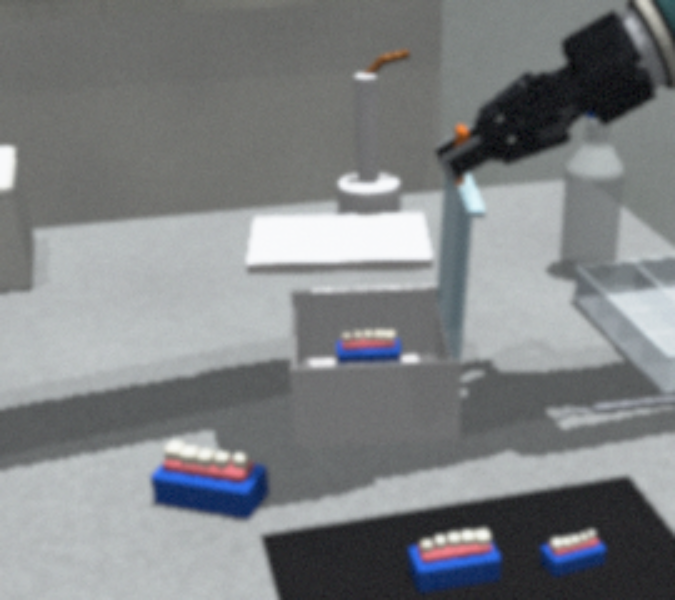

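The picture shows the flap upright, with the tab held by the gripper at (460,150). Releasing and backing off along the tool.

Request:
play_rows(targets=[[[0, 0, 0], [0, 0, 0]], [[0, 0, 0], [0, 0, 0]], [[0, 0, 0], [0, 0, 0]], [[0, 0, 0], [0, 0, 0]], [[0, 0, 0], [0, 0, 0]], [[0, 0, -0.02], [0, 0, 0]], [[0, 0, -0.05], [0, 0, 0]], [[0, 0, -0.09], [0, 0, 0]], [[0, 0, -0.12], [0, 0, 0]], [[0, 0, -0.12], [0, 0, 0]]], fingers=0)

```text
clock: 7.1
tool_pos: [676.6, 173.5, 273.6]
tcp_rot: [0.863, -0.079, -0.497, -0.049]
wrist_force: [-0.4, 1.1, -0.5]
opening: 85.6
```

Run:
```python
from h import *
np.set_printoptions(precision=3,suppress=True)
s=r.sense(); print(s["q"].round(2),s["tool_pos"],s["opening"])
f=cam("top"); im=f["pixels"]
# blue block refined: mask on HSV around the cast
h,sa,v=cv2.split(cv2.cvtColor(im,cv2.COLOR_BGR2HSV))
m=((sa>70)&(v>70)); m[:185]=0;m[215:]=0;m[:,:318]=0;m[:,345:]=0
rc=np.argwhere(m); b=cv2.minAreaRect(world(f,rc,20)[:,:2].astype(np.float32)); print("cast",b,len(rc))
print(r.spot_point("top","cast_blue")); 
o=orient(0,yaw=0,flip=-1)
for n,p in (("v1",[640,20,330]),("v2",[503,-67,150])): print(n,delta(p,o))
```

```text
[0.04 1.14 0.33 0.46 2.67 2.1 ] [676.586 173.459 273.578] 85.64648605873855
cast ((504.8302307128906, -66.98956298828125), (64.30464172363281, 35.69065475463867), 0.16808009147644043) 265
[{'point': [262.2, 269.1], 'conf': 0.97}, {'point': [200.9, 332.9], 'conf': 0.58}, {'point': [163.8, 335.5], 'conf': 0.45}]
v1 (array([-0.054,  0.158, -0.025]), array([-0.048,  0.5  , -0.079]))
v2 (array([0.043, 0.27 , 0.168]), array([-0.048,  0.5  , -0.079]))
```

Request:
play_rows(targets=[[[-0.054, 0.158, -0.025], [-0.048, 0.5, -0.079]], [[-0.054, 0.158, -0.025], [-0.048, 0.5, -0.079]], [[-0.054, 0.158, -0.025], [-0.048, 0.5, -0.079]], [[-0.054, 0.158, -0.025], [-0.048, 0.5, -0.079]], [[-0.054, 0.158, -0.025], [-0.048, 0.5, -0.079]], [[0.043, 0.27, 0.168], [-0.048, 0.5, -0.079]], [[0.043, 0.27, 0.168], [-0.048, 0.5, -0.079]], [[0.043, 0.27, 0.168], [-0.048, 0.5, -0.079]], [[0.043, 0.27, 0.168], [-0.048, 0.5, -0.079]], [[0.043, 0.27, 0.168], [-0.048, 0.5, -0.079]], [[0.043, 0.27, 0.168], [-0.048, 0.5, -0.079]], [[0.043, 0.27, 0.168], [-0.048, 0.5, -0.079]], [[0.043, 0.27, 0.168], [-0.048, 0.5, -0.079]], [[0.043, 0.27, 0.168], [-0.048, 0.5, -0.079]]])

```text
clock: 8.6
tool_pos: [503.8, -67.2, 151.1]
tcp_rot: [1.0, 0.001, 0.001, -0.0]
wrist_force: [0.1, 0.2, -0.2]
opening: 85.2
```

Run:
```python
from h import *
np.set_printoptions(precision=3,suppress=True)
s=r.sense(); print(s["q"].round(2),s["tool_pos"],s["tcp_rot"],s["opening"])
f=cam("side");im=f["pixels"]; cv2.imwrite("pics/s3.png",cv2.resize(im[20:260,200:440],None,fx=2.5,fy=2.5))
h,sa,v=cv2.split(cv2.cvtColor(im,cv2.COLOR_BGR2HSV))
m=((h>100)&(h<130)&(sa>130)); m[:205]=0;m[250:]=0;m[:,:305]=0;m[:,355:]=0
rc=np.argwhere(m); u=world(f,rc,2); lo=rc[rc[:,0]>np.quantile(rc[:,0],.9)]
box=np.array([[x,y,z] for x in(474,534) for y in(-82,-52) for z in(2,22)]); pp=pix(f,box)
print("mask bbox",rc.min(0),rc.max(0),"pred bbox",pp.min(0),pp.max(0),pix(f,[504,-67,2]))
o=orient(0,yaw=0,flip=-1)
print(delta([504,-67,8],o))
```

```text
[-0.27  0.32  1.8   0.    1.02  1.3 ] [503.796 -67.15  151.13 ] [ 1.     0.001  0.001 -0.   ] 85.24614360203357
mask bbox [217 306] [249 350] pred bbox [213.246 312.563] [237.848 350.203] [[229.806 331.12 ]]
(array([-0.001, -0.   ,  0.143]), array([-0.   , -0.001,  0.001]))
```

View pics/s3.png

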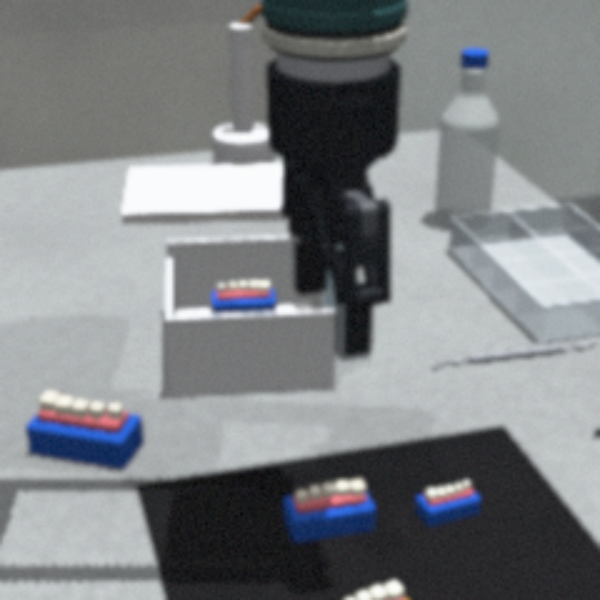

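The picture shows the blue cast untouched, at crop (330,510). Its outline agrees with my estimate. Descending.

Request:
play_rows(targets=[[[0, 0, 0.04], [0, 0, 0]], [[0, 0, 0.08], [0, 0, 0]], [[0, 0, 0.11], [0, 0, 0]], [[0, 0, 0.13], [0, 0, 0]], [[0, 0, 0.145], [0, 0, 0]], [[0, 0, 0.145], [0, 0, 0]], [[0, 0, 0.145], [0, 0, 0]]])

```text
clock: 9.35
tool_pos: [505.6, -67.1, 6.6]
tcp_rot: [1.0, 0.001, 0.002, 0.0]
wrist_force: [0.3, 0.3, 0.9]
opening: 85.4
```

Request:
play_rows(targets=[[[0, 0, 0], [0, 0, 0]], [[0, 0, 0], [0, 0, 0]], [[0, 0, 0], [0, 0, 0]], [[0, 0, 0], [0, 0, 0]], [[0, 0, 0], [0, 0, 0]], [[0, 0, 0], [0, 0, 0]], [[0, 0, 0], [0, 0, 0]], [[0, 0, 0], [0, 0, 0]], [[0, 0, -0.02], [0, 0, 0]], [[0, 0, -0.05], [0, 0, 0]], [[0, 0, -0.1], [0, 0, 0]], [[0, 0, -0.15], [0, 0, 0]], [[0, 0, -0.15], [0, 0, 0]]], fingers=1, force=25)

```text
clock: 10.65
tool_pos: [509.5, -68.2, 163.1]
tcp_rot: [1.0, 0.001, 0.008, 0.002]
wrist_force: [1.7, -0.9, -0.1]
opening: 29.5
```

Run:
```python
from h import *
np.set_printoptions(precision=3,suppress=True)
s=r.sense(); print(s["tool_pos"],s["opening"],s["wrist_force"],s["moment"])
f=cam("side");im=f["pixels"]; cv2.imwrite("pics/s4.png",cv2.resize(im[20:260,200:440],None,fx=2.5,fy=2.5))
f=cam("top")
# measure the flap: points near hinge
g=np.mgrid[130:250,150:280].reshape(2,-1).T; P=world(f,g); m=(P[:,2]>110)&(P[:,2]<240)
X=P[m]@EX; Z=P[m][:,2]; print("flap pts",m.sum(),"X-hinge",np.percentile(X-533.7,[5,50,95]),"z",np.percentile(Z,[5,50,95]))
w=(P[:,2]>66)&(P[:,2]<85); Y=P[w]@EY; X=P[w]@EX; k=(X>400)&(X<530); print("walls Y",np.percentile(Y[k],[1,20,50,80,99]))
for n,fl in (("a",-1),):
    o=orient(0,flip=fl)
    t=LT-8*EX-5*EY
    print(t,"over",delta([t[0],t[1],200],o),"place",delta([t[0],t[1],9],o))
```

```text
[509.5   -68.214 163.111] 29.524018073305395 [ 1.745 -0.94  -0.108] [-0.056 -0.085 -0.003]
flap pts 1001 X-hinge [ 1.488  5.74  18.006] z [119.272 192.321 218.215]
walls Y [213.522 215.319 368.592 371.394 374.712]
[499.101 183.924   5.   ] over (array([-0.006, -0.251, -0.042]), array([ 0.   , -0.003,  0.088])) place (array([-0.007, -0.251,  0.149]), array([ 0.   , -0.003,  0.088]))
```

View pics/s4.png

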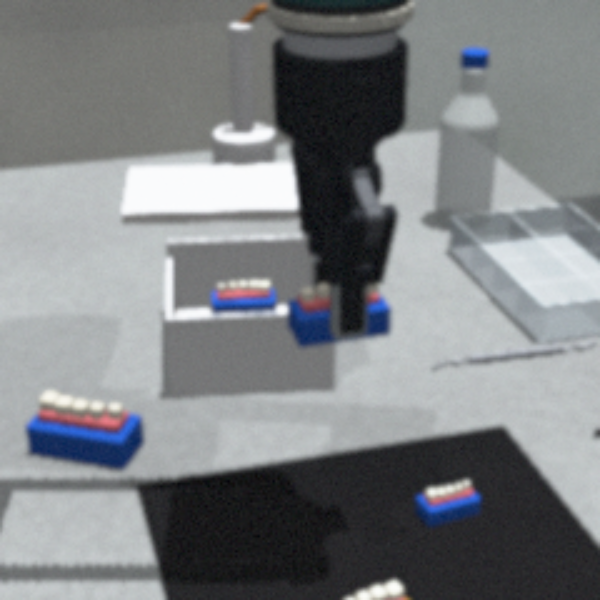

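The cast is held level at crop (340,315) and the flap stands about upright. Moving over the box, then down to about 20 mm above the floor.

Run:
```python
from h import *
o=orient(0,flip=-1); t=LT-18*EX-6*EY
for z in (165,100,30): print(t,delta([t[0],t[1],z],o))
```

```text
[489.0851167  184.74587579   5.        ] (array([-0.0162, -0.252 , -0.0073]), array([ 0.0002, -0.0034,  0.0876]))
[489.0851167  184.74587579   5.        ] (array([-0.0166, -0.2521,  0.0577]), array([ 0.0002, -0.0034,  0.0876]))
[489.0851167  184.74587579   5.        ] (array([-0.0171, -0.2522,  0.1277]), array([ 0.0002, -0.0034,  0.0876]))
```

Request:
play_rows(targets=[[[-0.004, -0.04, -0.007], [0, -0.003, 0.02]], [[-0.008, -0.08, -0.007], [0, -0.003, 0.04]], [[-0.012, -0.12, -0.007], [0, -0.003, 0.06]], [[-0.015, -0.16, -0.007], [0, -0.003, 0.088]], [[-0.016, -0.2, -0.007], [0, -0.003, 0.088]], [[-0.016, -0.23, -0.007], [0, -0.003, 0.088]], [[-0.016, -0.252, -0.007], [0, -0.003, 0.088]], [[-0.016, -0.252, -0.007], [0, -0.003, 0.088]], [[-0.016, -0.252, -0.007], [0, -0.003, 0.088]], [[-0.016, -0.252, -0.007], [0, -0.003, 0.088]]])

```text
clock: 11.75
tool_pos: [488.4, 183.6, 163.6]
tcp_rot: [0.996, -0.091, -0.001, 0.001]
wrist_force: [-0.4, -0.8, 0.1]
opening: 29.6
```

Run:
```python
from h import *
s=r.sense(); print(s["tool_pos"],s["opening"],s["wrist_force"])
f=cam("side"); cv2.imwrite("pics/s5.png",cv2.resize(f["pixels"][0:200,200:400],None,fx=3,fy=3))
o=orient(0,flip=-1); t=LT-18*EX-6*EY
for z in (100,30,14,9): print(delta([t[0],t[1],z],o))
```

```text
[488.38167283 183.63505867 163.64020236] 29.584931250058563 [-0.41516135 -0.79026884  0.06376719]
(array([ 0.0002, -0.0013,  0.064 ]), array([ 0.0007,  0.0002, -0.0009]))
(array([ 0.0002, -0.0014,  0.134 ]), array([ 0.0007,  0.0002, -0.0009]))
(array([ 0.0002, -0.0014,  0.15  ]), array([ 0.0007,  0.0002, -0.0009]))
(array([ 0.0002, -0.0014,  0.155 ]), array([ 0.0007,  0.0002, -0.0009]))
```

View pics/s5.png

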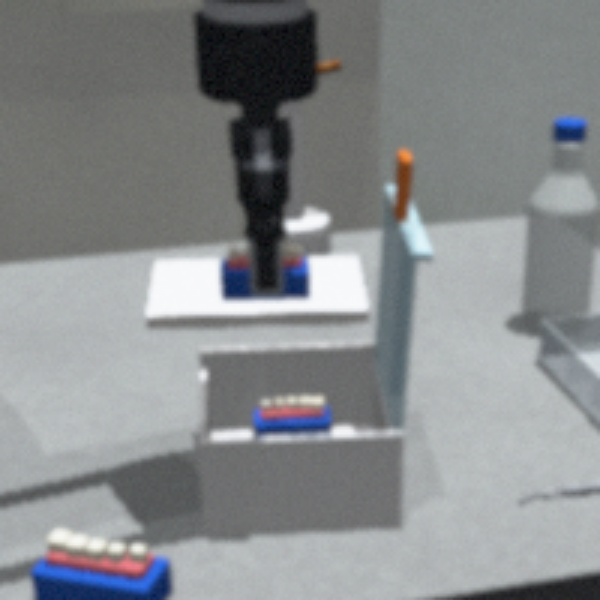

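The picture shows the flap at (400,220) standing upright, the box open, and the cast above the opening with clearance to the flap. Lowering.

Request:
play_rows(targets=[[[0, -0.001, 0.03], [0, 0, 0]], [[0, -0.001, 0.06], [0, 0, 0]], [[0, -0.001, 0.09], [0, 0, 0]], [[0, -0.001, 0.115], [0, 0, 0]], [[0, -0.001, 0.13], [0, 0, 0]], [[0, -0.001, 0.138], [0, 0, 0]], [[0, -0.001, 0.144], [0, 0, 0]], [[0, -0.001, 0.148], [0, 0, 0]], [[0, -0.001, 0.15], [0, 0, 0]], [[0, -0.001, 0.15], [0, 0, 0]], [[0, -0.001, 0.15], [0, 0, 0]]])

```text
clock: 12.9
tool_pos: [489.6, 184.7, 14.6]
tcp_rot: [0.996, -0.091, 0.001, 0.0]
wrist_force: [1.2, 1.7, -1.0]
opening: 29.4
```

Request:
play_rows(targets=[[[0, 0, 0.002], [0, 0, 0]], [[0, 0, 0.003], [0, 0, 0]], [[0, 0, 0.003], [0, 0, 0]]])

```text
clock: 13.2
tool_pos: [490.7, 185.5, 12.0]
tcp_rot: [0.996, -0.092, 0.002, -0.0]
wrist_force: [2.1, 5.8, 1.5]
opening: 29.5
```

Request:
play_rows(targets=[[[0, 0, 0.001], [0, 0, 0]], [[0, 0, 0.001], [0, 0, 0]], [[0, 0, 0.001], [0, 0, 0]]])

```text
clock: 13.5
tool_pos: [491.2, 185.9, 11.1]
tcp_rot: [0.996, -0.092, 0.002, -0.001]
wrist_force: [0.7, 5.6, 0.9]
opening: 29.4
```

Run:
```python
from h import *
s=r.sense(); print(s["tool_pos"],s["opening"],s["wrist_force"],s["moment"])
```

```text
[491.1954966  185.85154941  11.09066836] 29.382765429121775 [0.69291868 5.64052965 0.8633792 ] [ 0.53222227 -0.16526006  0.00155743]
```

Run:
```python
from h import *
f=cam("side"); a=cv2.resize(f["pixels"][30:200,230:370],None,fx=3,fy=3)
f=cam("top"); b=cv2.resize(f["pixels"][120:290,160:300],None,fx=3,fy=3)
cv2.imwrite("pics/s6.png",np.hstack([a[:510,:400],b[:510,:400]]))
for _ in range(3):
  s=r.sense(); print(s["tool_pos"],s["wrist_force"],s["joint_torque"].round(2)); cam("side")
```

```text
[491.19845213 185.86574086  11.07628791] [1.00517654 5.34220746 0.7249242 ] [-2.310e+00 -5.070e+01 -1.244e+01 -9.100e-01  7.300e-01 -1.000e-02]
[491.20929194 185.86939505  11.07204156] [2.19437992 5.10545684 0.7445939 ] [-2.310e+00 -5.069e+01 -1.245e+01 -9.100e-01  7.300e-01 -1.000e-02]
[491.23032918 185.86814866  11.07433287] [1.17678743 4.69517973 1.17796404] [-2.320e+00 -5.069e+01 -1.245e+01 -9.100e-01  7.300e-01 -1.000e-02]
```

View pics/s6.png

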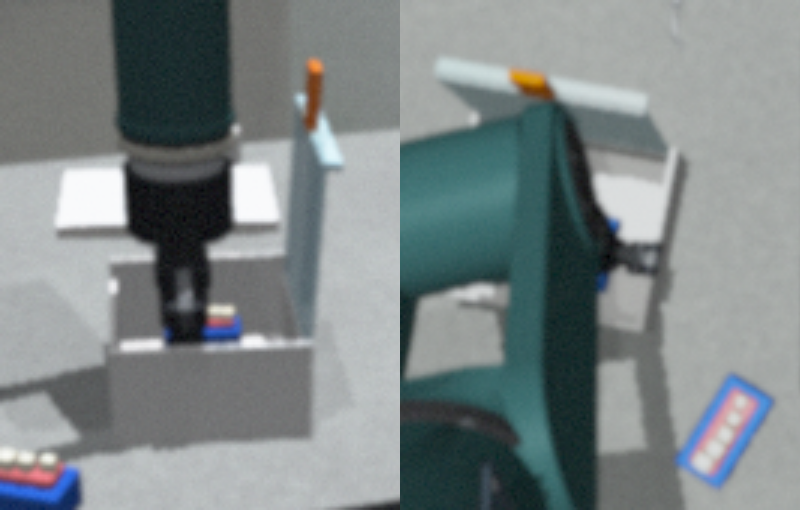

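The side half shows the cast in the box and the flap upright at (305,180). In the top half the right finger's linkage, at (650,258), touches the right side wall, which explains the 5 N along y. Lifting 2 mm, shifting 7 mm to +y, then lowering.

Request:
play_rows(targets=[[[0, -0.002, -0.002], [0, 0, 0]], [[0, -0.005, -0.002], [0, 0, 0]], [[0, -0.008, -0.002], [0, 0, 0]], [[0, -0.008, -0.002], [0, 0, 0]], [[0, -0.008, -0.001], [0, 0, 0]], [[0, -0.008, 0], [0, 0, 0]], [[0, -0.008, 0], [0, 0, 0]], [[0, -0.008, 0], [0, 0, 0]]])

```text
clock: 14.55
tool_pos: [492.6, 193.6, 11.0]
tcp_rot: [0.996, -0.092, 0.002, -0.001]
wrist_force: [0.2, 0.6, -1.5]
opening: 29.3
```

Request:
play_rows(targets=[[[0, 0, 0.001], [0, 0, 0]], [[0, 0, 0.0015], [0, 0, 0]], [[0, 0, 0.0015], [0, 0, 0]]])

```text
clock: 14.85
tool_pos: [492.7, 193.6, 10.3]
tcp_rot: [0.996, -0.092, 0.002, -0.001]
wrist_force: [-2.0, -1.1, 8.4]
opening: 29.4
```

Request:
play_rows(targets=[[[0, 0, 0.0005], [0, 0, 0]], [[0, 0, 0.001], [0, 0, 0]], [[0, 0, 0.001], [0, 0, 0]]])

```text
clock: 15.15
tool_pos: [492.7, 193.6, 10.2]
tcp_rot: [0.996, -0.092, 0.002, -0.001]
wrist_force: [-3.1, -1.5, 12.8]
opening: 29.4
```

Solid floor contact, with the lateral force gone. Opening partly, then rising straight up.

Request:
play_rows(targets=[[[0, 0, -0.0005], [0, 0, 0]], [[0, 0, -0.0005], [0, 0, 0]], [[0, 0, -0.0005], [0, 0, 0]], [[0, 0, -0.0005], [0, 0, 0]], [[0, 0, -0.0005], [0, 0, 0]], [[0, 0, -0.0005], [0, 0, 0]]], fingers=0.5)

```text
clock: 15.75
tool_pos: [492.6, 193.6, 10.6]
tcp_rot: [0.996, -0.092, 0.002, -0.001]
wrist_force: [0.5, 0.2, 0.8]
opening: 42.8
```

Request:
play_rows(targets=[[[0, 0, -0.01], [0, 0, 0]], [[0, 0, -0.03], [0, 0, 0]], [[0, 0, -0.06], [0, 0, 0]], [[0, 0, -0.1], [0, 0, 0]], [[0, 0, -0.15], [0, 0, 0]], [[0, 0, -0.2], [0, 0, 0]], [[0, 0.05, -0.24], [0, 0, 0]], [[0, 0.1, -0.24], [0, 0, 0]], [[0, 0.15, -0.24], [0, 0, 0]], [[0, 0.2, -0.24], [0, 0, 0]], [[0, 0.25, -0.24], [0, 0, 0]], [[0, 0.3, -0.24], [0, 0, 0]], [[0, 0.3, -0.24], [0, 0, 0]], [[0, 0.3, -0.24], [0, 0, 0]]])

```text
clock: 17.15
tool_pos: [436.4, -103.1, 250.6]
tcp_rot: [0.996, -0.094, 0.003, -0.001]
wrist_force: [0.6, 0.4, 0.8]
opening: 42.3
```

Run:
```python
from h import *
np.set_printoptions(precision=3,suppress=True)
print(r.sense())
f=cam("side"); a=cv2.resize(f["pixels"][60:200,230:370],None,fx=3,fy=3)
g=cam("top"); b=cv2.resize(g["pixels"][140:280,150:290],None,fx=3,fy=3)
cv2.imwrite("pics/s7.png",np.hstack([a[:,:400],b[:,:400]]))
for d in r.spot_point("top","cast_blue"):
    w=world(g,d["point"],5)[0]-LT; print(d,w@EX,w@EY,world(g,d["point"])[0])
h,s,v=cv2.split(cv2.cvtColor(g["pixels"],cv2.COLOR_BGR2HSV)); m=((h>95)&(h<130)&(s>110)); m[:150]=0;m[240:]=0;m[:,:165]=0;m[:,265:]=0
n,l,st,_=cv2.connectedComponentsWithStats(cv2.morphologyEx(m.astype(np.uint8),cv2.MORPH_CLOSE,np.ones((5,5))))
for i in range(1,n):
    if st[i,4]>60:
        W=world(g,np.argwhere(l==i),25)-LT; q=np.c_[W@EX,W@EY].astype(np.float32); print(st[i],cv2.minAreaRect(q))
```

```text
{'clock': 17.15, 'q': array([-0.388,  0.115,  1.796,  0.003,  1.227,  1.369]), 'dq': array([0.06 , 0.002, 0.007, 0.023, 0.   , 0.029]), 'joint_torque': array([ -1.84 , -35.163, -27.302,  -0.315,  -0.078,  -0.347]), 'tool_pos': array([ 436.427, -103.095,  250.609]), 'tcp_rot': array([ 0.996, -0.094,  0.003, -0.001]), 'wrist_force': array([0.56 , 0.385, 0.757]), 'moment': array([ 0.01 , -0.094, -0.041]), 'opening': 42.32283628416119}
{'point': [201.4, 222.7], 'conf': 0.87} -10.85666491925899 2.2713458406043836 [495.604 186.536  31.802]
{'point': [260.5, 271.0], 'conf': 0.8} -127.5591225703471 -139.01319868972885 [359.133  70.589  41.812]
{'point': [163.7, 333.4], 'conf': 0.54} 128.57756982733275 -242.63251932938778 [589.076 -74.025  14.326]
[184 178  17  26 128] ((-0.5347824096679688, 75.96590423583984), (32.74388122558594, 56.877967834472656), 89.74978637695312)
[216 193  14  23  71] ((-18.478105545043945, -7.826357841491699), (18.240060806274414, 56.739784240722656), 75.927001953125)
```

View pics/s7.png

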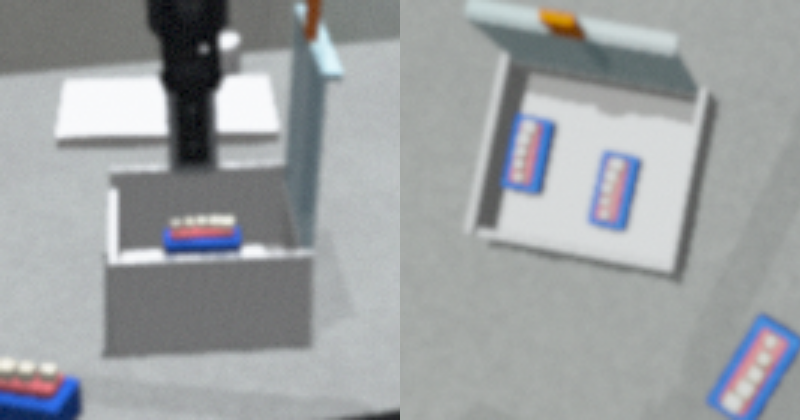

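The cast stands flat on the floor at (615,190) beside the fixed model. The flap is upright and the gripper is clear.

```bash
python3 -c "
from rig import r
print(r.finish_job())"
```

```text
the job is handed in; nothing more can be done
None
```

I lifted the flap by its orange tab to about upright and let go; it stayed there. I then lowered the middle-sized blue cast onto the lower tier's floor while still gripping it and released it there. I handed the job in at about 17 s of the 64 s; it reports no verdict.

**Last checks:** The final pictures show the flap standing upright and the cast upright beside the fixed blue model. It is about 11–14 mm towards the robot and 1–2 mm to +y from the middle of the free floor. The gripper is clear of everything, with wrist force about 1 N.

**What failed or disagreed:**
- **Wall contact:** On the first lowering the gripper's finger linkage brushed the right side wall with about 5 N. I raised the cast 2 mm, moved it 8 mm away from the wall and lowered it again.
- **Floor contact:** Before release the cast pressed on the floor with up to 13 N.
- **Flap angle:** My fit of the flap's starting angle from the depth picture was unusable, so I estimated it from the tab's height instead. I checked the open angle only roughly, by depth and by eye.
- **Cast outline:** The colour outline of the placed cast in the last picture was incomplete. It gave y about -8 mm instead of +2 mm, still well inside the limits.

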